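# Set the tube carriage on its stop pin at the reading position

### The job

Get the sample tube parked in front of the reader window: first push the black knob of the stop bar fully in, then push the sprung white carriage by its upright plate all the way home against its end stop, and let it come back until the stop pin catches it at the middle position. Only push with the fingertips, leave the tube untouched and standing in its well, do not disturb the bottle, slide box and notebook, and finish clear of everything.

Things in the scene. Friction and masses are not known exactly. Their poses are not given: they have to be found in the camera images.
- station: Low aluminium tube-reading station, fixed to the worktop. Origin on the worktop, under the carriage's line of travel. +x: the way the carriage is pushed (away from the robot), +y: left, to the stop knob, z up. Base plate 10 mm thick, x -110 to 90, y -80 to 70 mm. Stop-bar guide block: x -18 to 18, y 70 to 90 mm, 66 mm high. End stop: x 78 to 90 mm, 44 mm high.
- window (a point): Centre of the dark reader window, 62 mm above the worktop, at station x 18, y -41 mm, in a fixed grey housing (station x -8 to 44, y -75 to -41 mm, 90 mm high) on the right of the carriage. The tube stands before it when the carriage is at 0.040. Wall cabinets overhang behind the station: keep lifts low.
- carriage (a joint): White sprung carriage's travel along station +x, m: 0 = out, 0.070 = fully home, 0.040 = caught by the stop pin. Damped spring return, 3.6 N at 0, 7.8 N at 0.070. With the stop bar in, the carriage's tooth lifts the sprung pin on the way in (up to 3 N more push) and passes it at about 0.041; let go, it returns and rests on the pin. With the bar out it returns to 0.
- push_face (a point): Centre of the front face of the carriage's upright white push plate (56 mm wide, 8 mm thick, 14 to 62 mm above the worktop), 46 mm above the worktop; moves with the carriage. Push it along station +x. At carriage 0 it is at station x -100, y 0 mm. The space before it is free.
- stop_bar (a joint): Travel of the stop bar along station -y, m: 0 = out, 0.022 = fully in, knob against the guide block. About 2.5 N friction; stays where it is left. Its inner end carries a dark upright pin holder 22 mm across with the stop pin (station x 0, y 55 mm out, 33 mm in; 68 mm high, 84 mm while the tooth lifts the pin).
- knob_face (a point): Centre of the outer face of the round black stop-bar knob (28 mm diameter, 12 mm thick, axis level along station y), 48 mm above the worktop; moves with the bar. Push it along station -y. At station x 0, y 124 mm with the bar out, y 102 mm fully in. The space beside it is free.
- tube_mid (a point): Centre of the capped sample tube, 15 mm diameter, 89 mm long, standing loose and upright in the carriage's well (30 mm deep, 2 mm play). Centre 62 mm and top 107 mm above the worktop, 78 mm beyond the push face (station +x). z is the tube's axis. Not to be touched.
- dropper_mid (a point): Centre of a small loose brown dropper bottle, 34 mm diameter, 78 mm tall, standing on the worktop to the right of the reader housing. Leave it alone.
- slides: Loose flat microscope-slide box, 86 x 165 x 34 mm, on the worktop left of the station. Origin: centre of its underside. Leave it alone.
- notebook: Loose black notebook, 148 x 110 x 16 mm, on the worktop right of the station. Origin: centre of its underside. Leave it alone.

How it is judged:
By the outcome, as a careful person would: the job done as asked, in the order asked, and still so for the second after the job is handed in, with the robot touching nothing.
It also fails if it takes over 46 s, if anything falls off the work surface, if the arm or the gripper's body presses on something with over 40 N, if the wrist force passes 120 N, or if a joint passes its speed limit or range.

### The arm

A 6-joint arm with a two-finger parallel gripper is mounted at the origin on a cart in front of the work surface, level with it; the furniture and walls round the work are solid. World frame = base frame: x ahead of the robot, y to its left, z up, the work surface at z = 0. Lengths are in mm, angles in rad, forces in N, time in s.
With the tool pointing down it reaches from about 350 to 975 mm from the base axis. Payload 7.1 kg.
Tool frame: the origin (TCP) lies midway between the tips of the shut fingers; the grasp point (between the pads) lies ctrl.tcp_to_grasp behind it (ctrl.tcp_to_grasp is the distance from the TCP to the grasp point, in mm); z points along the fingers, y is the direction in which the jaws open and shut (so a half turn about z gives the same grasp; the last joint's range is limited). The gripper opens to 88 mm and grips with 3 to 60 N. Pads are 20 mm wide; open, the fingers measure 115 mm over their backs; the gripper's body (75 mm by 178 mm) begins 61 mm behind the grasp point.
Start: joints at [-1.234, 0.423, 1.63, -0, 1.089, -0.019], TCP at [217.729, -585.831, 198.275] pointing down, gripper open.
Joint ranges: [-3, 3], [-0.9, 2.11], [0.09, 2.58], [-1.31, 4.45], [0.11, 2.69], [-2.54, 2.54]. Speed limits (rad/s): [2.39, 2.39, 3.01, 3.14, 3.14, 3.14].

### API

Orientations are given as a rotation vector (axis times angle).
In Python, from workcell import ctrl gives the robot as it stands.
- The arm moves only by the tool play_rows, never from a script. Its argument "increments" is text: rows parted by semicolons, each of 5 numbers parted by spaces: the opening, from 0 (shut) to 1 (fully open), then the shift along the world's x, y, z in m, then the turn about the world's z in degrees. A call has 1 to 20 rows; each row shifts and turns the commanded pose from where the row before left it; what a row does not reach is not made up. A row lasts 1/10 s, in which the tool goes at most 50 mm and 8.59 degrees, less where a joint would pass 70% of its speed; a pose out of reach is approached as far as the arm can. A call is refused whole if a number of a shift passes 0.05 or a number of a turn 8.59, either way. A call with a gripper value outside its range is refused whole. The fingers move at their own pace and stop on an object; the grip force is fixed at half the most. Time passes only in rows, so rows that do not move let the fingers close. It gives the time, the measured TCP pose, the force and the opening at its end, in the units of the state.
- ctrl.get_obs(): the state, without advancing time (a new reading comes with each control period).
- ctrl.get_image(name): name is "scene" or "top" or "wrist"; returns a dict with "img" (420x560x3 uint8, red, green, blue), "range_z" (420x560 float32, mm along the optical axis (not along the pixel's ray), 0 where there is no reading), "vertical_fov" (degrees; the focal length in pixels is half the picture's height over the tangent of half this angle, whatever the lens; pixels are square), "cx", "cy" (the principal point, pixels), "origin" and "attitude" of the camera in the world. Camera axes: x right, y down, z forward; pixel columns grow to the right and rows downward; lengths in mm; the calibration is good to about 2 mm. The wrist camera is an equidistant fisheye: a pixel r from the principal point sees the ray r / f radians off the axis. A picture is of the moment at which its call begins.
- ctrl.close_job(): hands the job in, once; it reports no verdict.
The state is a dict: "t": time; "qpos": joint angles; "qvel": joint speeds; "joint_torque": joint torques, N m; "ee_pos": TCP position; "orientation": TCP orientation; "ft_force": force on the tool from outside, world axes, zero at the start; "moment": the same for the moment, N m; "width": finger opening in mm.
Only numpy, scipy, OpenCV 4.12 (cv2) and the standard library are available. Lean on these libraries where they do the work, as an engineer would, in place of code of your own. Each camera call takes 0.05 s, during which the arm holds its last target. There are 200 camera calls.

## Working session

There is one attempt and no reset: what is moved stays moved. The work goes in short steps, Python scripts to look and compute and a tool call to move; the robot and the scene stay as the last step left them, time stands still between calls to the robot, and variables do not carry over. Pictures are saved under pics/ and viewed, on a budget of 10 in all, crops included, one or two more only if the job needs it, and the job is handed in when it is done.

Besides the shell and the picture viewer there is one more tool, called in YAML: its name, and indented under it one key for each argument. play_rows: Moves the arm, as the interface text tells. Its arguments: {"type":"object","properties":{"increments":{"type":"string"}},"required":["increments"]}

```bash
mkdir -p pics; cat > h.py <<'E'
import numpy as np, cv2
from workcell import ctrl
from scipy.spatial.transform import Rotation as R
def cap(name):
    d=ctrl.get_image(name); np.savez('pics/%s.npz'%name,**{k:np.array(v) for k,v in d.items()}); return d
def world(d,fish=False):
    im=d['img']; h,w=im.shape[:2]; f=h/2/np.tan(np.radians(float(d['vertical_fov']))/2)
    u,v=np.meshgrid(np.arange(w),np.arange(h)); z=d['range_z']
    A=np.array(d['attitude']); A=A if A.shape==(3,3) else R.from_rotvec(A).as_matrix()
    P=np.stack([(u-float(d['cx']))/f*z,(v-float(d['cy']))/f*z,z],-1)
    return P@A.T+np.array(d['origin'])
E
python3 - <<'E'
from h import *
for n in ['scene','top']:
    d=cap(n); print(n,d['origin'],np.array(d['attitude']).tolist(),d['vertical_fov'],d['cx'],d['cy'])
    cv2.imwrite(f'pics/{n}0.png',cv2.resize(d['img'][:,:,::-1],(800,600),interpolation=cv2.INTER_CUBIC))
print(ctrl.get_obs(),ctrl.tcp_to_grasp)
E
```

```text
scene [ -16.03664864  303.82244121 1293.13667719] [-1.3759707903189577, 2.500002195724434, -0.6065723540336094] 49.382537511169815 286.02122435750056 210.9747819176292
top [ 262.21550509  -55.75701656 1526.70719503] [-2.1212044316672722, 2.129164453200405, -0.15125699855539124] 54.56331032343818 279.1811960074161 212.5799881124425
{'t': 0.1, 'qpos': array([-1.23399025e+00,  4.23773986e-01,  1.63057921e+00, -1.32652257e-05,
        1.08859943e+00, -1.90037452e-02]), 'qvel': array([ 4.34562578e-06, -3.29842340e-03, -1.90421204e-03,  3.19423216e-03,
        1.45057814e-03,  7.41127706e-04]), 'joint_torque': array([-5.18617053e-04, -5.45615816e+01, -2.74324501e+01,  6.45029219e-02,
        1.88591075e-02, -4.69458064e-05]), 'ee_pos': array([ 217.5649255 , -585.35551567,  197.58698385]), 'orientation': array([-3.09068614e+00, -5.55733398e-01,  3.56094090e-04]), 'ft_force': array([-0.36647403, -0.36207609,  0.0181971 ]), 'moment': array([-0.03180496,  0.01714321, -0.00165016]), 'width': 88.0450009416652} 18.700000000000003
```

View pics/scene0.png

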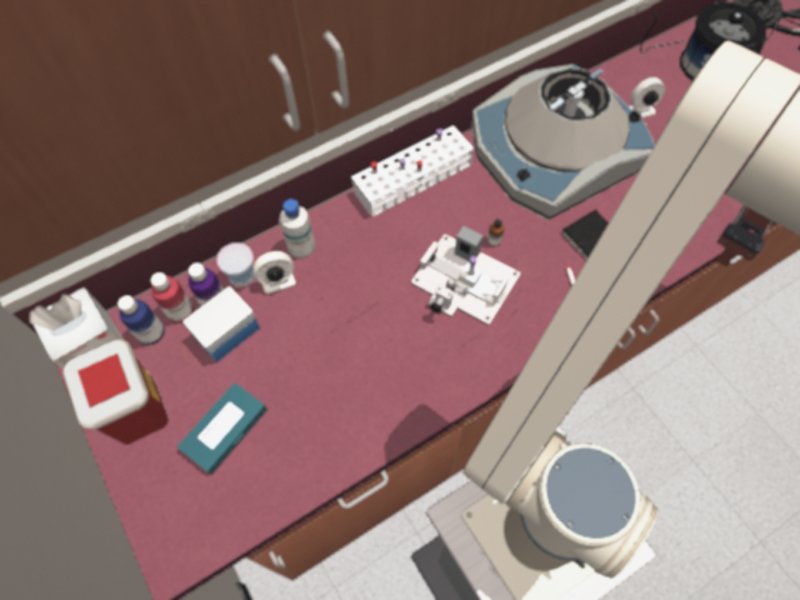

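View pics/top0.png

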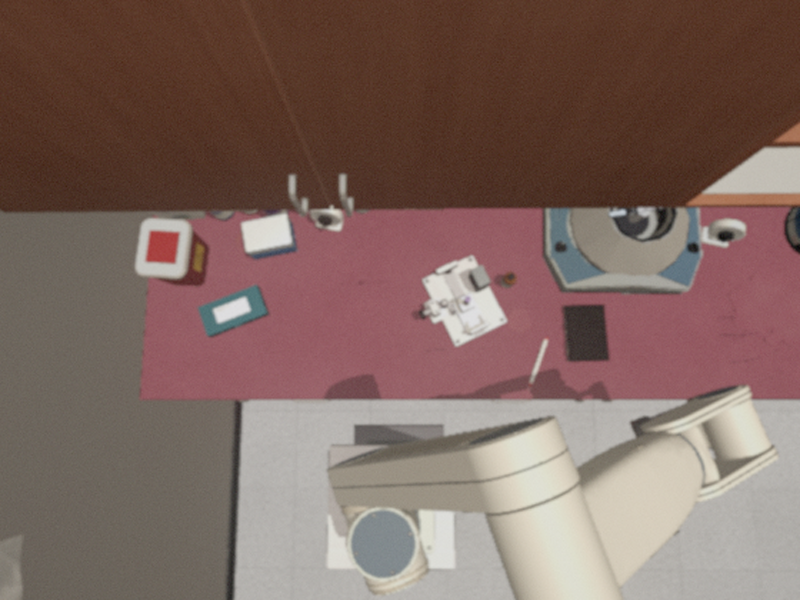

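Scene and top views: station at about (466,275) and (465,300) in the enlarged pictures, knob at (435,310) and (424,312); dropper at (497,232), notebook to the right, slide box far left. Next come enlarged crops with coordinates.

```bash
python3 - <<'E'
from h import *
a=np.load('pics/top.npz'); b=np.load('pics/scene.npz')
def crop(d,x0,y0,w,h,s): return cv2.resize(d['img'][y0:y0+h,x0:x0+w,::-1],None,fx=s,fy=s,interpolation=cv2.INTER_CUBIC)
A=crop(a,285,172,80,75,8)
cv2.imwrite('pics/top1.png',A)
B=crop(b,280,150,100,80,8); cv2.imwrite('pics/scene1.png',B)
# base plate fit by height (10 mm) from both cameras
for d,nm,(x0,y0,w,h) in [(a,'top',(285,172,80,75)),(b,'scene',(280,150,100,80))]:
    W=world(d)[y0:y0+h,x0:x0+w]; im=d['img'][y0:y0+h,x0:x0+w].astype(int)
    z=W[...,2]; print(nm,'worktop z',np.median(z[(im[...,0]-im[...,1]>40)]))
    m=(im.min(-1)>130); P=W[m&(z>-5)&(z<25)][:,:2].astype(np.float32); print(m.sum(),cv2.minAreaRect(P))
E
```

```text
top worktop z -0.8904641635643884
2307 ((522.8536987304688, -180.3235321044922), (215.92254638671875, 185.2778778076172), 26.170907974243164)
scene worktop z 1.065695476513838
2754 ((529.7424926757812, -194.93844604492188), (220.72491455078125, 205.5343017578125), 23.574687957763672)
```

View pics/top1.png

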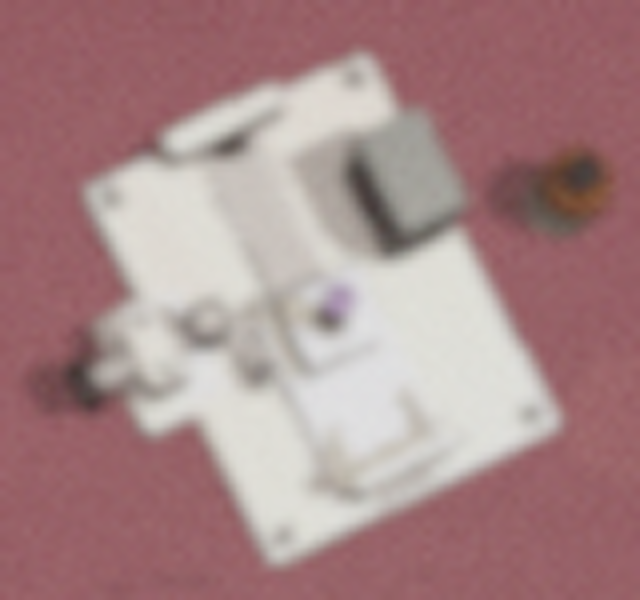

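View pics/scene1.png

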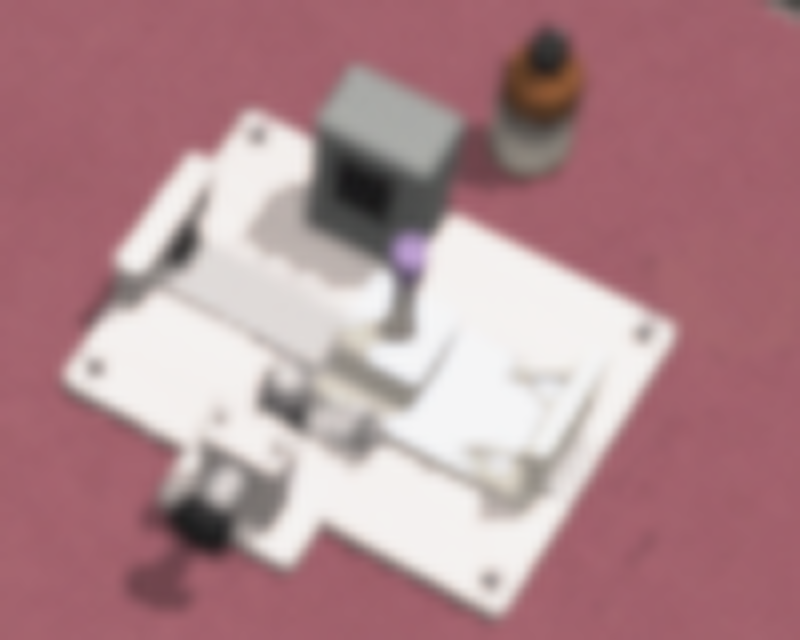

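The crops show the base plate corners. In the top crop they are far-left (85,188), far-right (368,52), near-right (562,425) and near-left (275,566). In the scene crop they are (62,378), (250,108), (680,328) and (500,618). The knob is dark at (85,385) and (200,525), and the carriage is out. I fit the station pose next.

```bash
cat >> h.py <<'E'
def ray(d,u,v,z):
    h=d['img'].shape[0]; f=h/2/np.tan(np.radians(float(d['vertical_fov']))/2)
    A=R.from_rotvec(np.array(d['attitude'])).as_matrix(); o=np.array(d['origin'])
    r=A@np.array([(u-float(d['cx']))/f,(v-float(d['cy']))/f,1]); return (o+r*(z-o[2])/r[2])[:2]
def fit(S,W):  # rigid 2D: W = Rot S + t
    s,w=S.mean(0),W.mean(0); a=S-s; b=W-w
    th=np.arctan2((a[:,0]*b[:,1]-a[:,1]*b[:,0]).sum(),(a*b).sum())
    M=np.array([[np.cos(th),-np.sin(th)],[np.sin(th),np.cos(th)]]); t=w-M@s
    return th,t,(S@M.T+t-W)
E
python3 - <<'E'
from h import *
S=np.array([[90,70],[90,-80],[-110,-80],[-110,70]],float)
C={'top':(285,172,[(85,188),(368,52),(562,425),(275,566)]),'scene':(280,150,[(62,378),(250,108),(680,328),(500,618)])}
for n,(x0,y0,c) in C.items():
    d=np.load(f'pics/{n}.npz')
    W=np.array([ray(d,(u+.5)/8-.5+x0,(v+.5)/8-.5+y0,10) for u,v in c])
    th,t,r=fit(S,W); print(n,np.degrees(th),t,r.round(1).tolist())
E
```

```text
top 25.735310824924085 [ 530.88274397 -184.89542195] [[0.1, -0.1], [-0.1, 0.3], [-0.2, -0.1], [0.2, -0.1]]
scene 25.908896801910906 [ 528.87456146 -185.87148989] [[0.2, -0.2], [-0.9, 0.2], [-0.2, 1.0], [0.9, -1.0]]
```

play_rows:
  increments: "0 0.008 0.018 0 0; 0 0.016 0.0366 0 0.6; 0 0.016 0.0366 0 0.6; 0 0.016 0.0366 0 0.6; 0 0.016 0.0366 0 0.6; 0 0.016 0.0366 0 0.6; 0 0.016 0.0366 0 0.6; 0 0.016 0.0366 0 0.6; 0 0.016 0.0366 0 0.6; 0 0.016 0.0366 0 0.6; 0 0.016 0.0366 0 0; 0 0.016 0.0366 0 0; 0 0.016 0.0366 0 0; 0 0.016 0.0366 0 0; 0 0.016 0.0366 0 0; 0 0.008 0.018 0 0; 0 0 0 0 0; 0 0 0 0 0"

```text
t: 1.9
ee_pos: [457.3, -37.4, 198.0]
orientation: [-3.062, -0.703, 0.001]
ft_force: [-0.4, -0.6, 0.2]
width: 0.3
```

play_rows:
  increments: "0 0 0 -0.015 0; 0 0 0 -0.03 0; 0 0 0 -0.03 0; 0 0 0 -0.03 0; 0 0 0 -0.03 0; 0 0 0 -0.015 0; 0 0 0 -0.005 0; 0 0 0 0 0; 0 0 0 0 0"

```text
t: 2.8
ee_pos: [458.2, -38.0, 44.0]
orientation: [3.062, 0.7, 0.002]
ft_force: [-0.5, 0.1, 0.7]
width: 0.2
```

```bash
python3 - <<'E'
from h import *
a=cap('scene')['img'][140:250,260:400,::-1]; b=cap('wrist')['img'][:,:,::-1]; print(ctrl.get_obs()['ee_pos'])
cv2.imwrite('pics/s2.png',np.hstack([cv2.resize(a,(480,377),interpolation=cv2.INTER_CUBIC),cv2.resize(b,(320,240)) [:240].copy() if 0 else cv2.copyMakeBorder(cv2.resize(b,(320,240)),0,137,0,0,cv2.BORDER_CONSTANT)]))
E
```

```text
[458.47425213 -37.75554899  44.25242017]
```

View pics/s2.png

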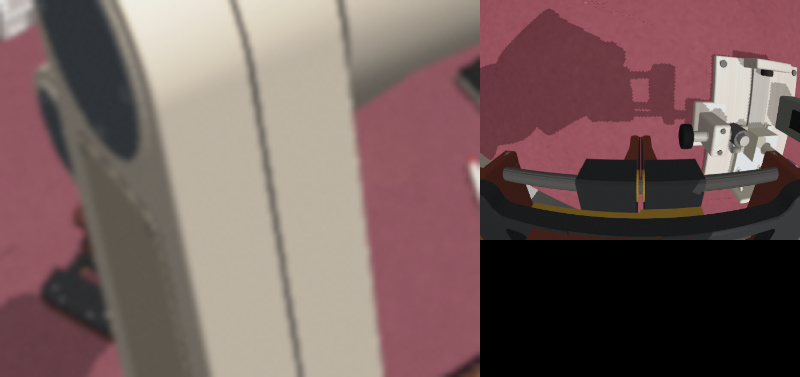

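The scene view is blocked by the arm. The wrist view shows the knob at about (207,135) in the 320-wide picture, to the right of the shut tips at (160,150). I measure the knob there with the range image.

```bash
cat >> h.py <<'E'
def fworld(d):
    h,w=d['img'].shape[:2]; f=h/2/np.tan(np.radians(float(d['vertical_fov']))/2)
    u,v=np.meshgrid(np.arange(w),np.arange(h)); u=u-float(d['cx']); v=v-float(d['cy'])
    r=np.hypot(u,v)+1e-9; th=r/f; z=d['range_z']; k=np.tan(th)/r
    A=R.from_rotvec(np.array(d['attitude'])).as_matrix()
    return np.stack([u*k*z,v*k*z,z],-1)@A.T+np.array(d['origin'])
def st(P):
    th=np.radians(25.8); M=np.array([[np.cos(th),-np.sin(th)],[np.sin(th),np.cos(th)]])
    return np.concatenate([(P[...,:2]-[530,-185.4])@M,P[...,2:]],-1)
E
python3 - <<'E'
from h import *
d=np.load('pics/wrist.npz'); W=st(fworld(d)); im=d['img'].astype(int)
print('tcp st',st(np.array([[458.3,-37.8,44]])))
m=(im.max(-1)<60)&(abs(W[...,0])<25)&(W[...,1]>95)&(W[...,1]<135)&(W[...,2]>25)&(W[...,2]<75)
P=W[m]; print(len(P),np.percentile(P,[2,50,98],axis=0).round(1))
v,u=np.nonzero(m); print(u.min(),u.max(),v.min(),v.max())
for uu,vv in [(440,100),(400,235)]: print(W[vv,uu])
E
```

```text
tcp st [[ -0.31274564 164.09312048  44.        ]]
1014 [[ -9.1 109.7  41.6]
 [  4.4 117.   57.5]
 [ 14.2 120.6  61.7]]
348 373 217 260
[90.10777094 47.36250513  8.63595135]
[ 4.33335728 90.13714836 52.77306061]
```

play_rows:
  increments: "0 0.0024 -0.005 0 0; 0 0.0024 -0.005 0 0; 0 0.0024 -0.005 0 0; 0 0.0024 -0.005 0 0; 0 0.0017 -0.0036 0 0; 0 0.0017 -0.0036 0 0; 0 0.0017 -0.0036 0 0; 0 0.0017 -0.0036 0 0; 0 0.0017 -0.0036 0 0; 0 0.0017 -0.0036 0 0; 0 0 0 0 0"

```text
t: 4.0
ee_pos: [477.9, -79.4, 43.3]
orientation: [3.062, 0.7, 0.0]
ft_force: [-0.8, 0.7, -0.2]
width: 0.1
```

play_rows:
  increments: "0 0.0009 -0.0018 0 0; 0 0.0009 -0.0018 0 0; 0 0 0 0 0"

```text
t: 4.3
ee_pos: [479.5, -82.8, 43.3]
orientation: [3.062, 0.701, 0.0]
ft_force: [-0.3, -0.9, -0.6]
width: 0.4
```

play_rows:
  increments: "0 0.0009 -0.0018 0 0; 0 0 0 0 0"

```text
t: 4.5
ee_pos: [480.4, -84.5, 43.3]
orientation: [3.062, 0.701, 0.0]
ft_force: [-0.1, -0.1, 0.3]
width: -0.1
```

```bash
python3 - <<'E'
from h import *
d=cap('wrist'); cv2.imwrite('pics/w3.png',cv2.resize(d['img'][170:390,230:460,::-1],None,fx=3,fy=2.7,interpolation=cv2.INTER_CUBIC))
W=st(fworld(d)); im=d['img'].astype(int)
m=(im.max(-1)<60)&(abs(W[...,0])<25)&(W[...,1]>85)&(W[...,1]<135)&(W[...,2]>50)&(W[...,2]<75)
P=W[m]; print(len(P),np.percentile(P,[2,50,98],axis=0).round(1))
E
```

```text
393 [[  6.6 108.9  50.4]
 [ 10.2 113.4  56.8]
 [ 13.7 119.7  73. ]]
```

View pics/w3.png

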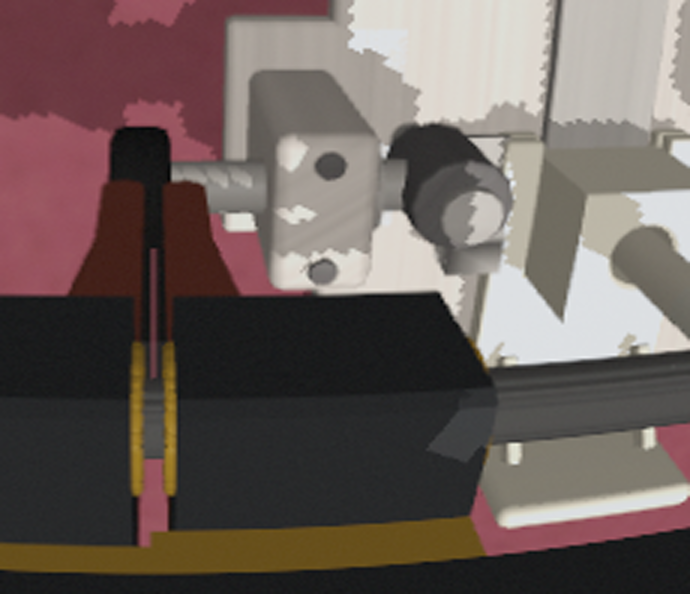

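The knob still looks out: about 19 mm of rod shows between the knob at (140,150) and the guide block at (250–375). The pin holder at (400–510) sits right beside the block. The tips seem to overlap the knob without any force, so I check the ranges around them.

```bash
python3 - <<'E'
from h import *
d=np.load('pics/wrist.npz'); W=st(fworld(d)); np.set_printoptions(suppress=True,precision=1)
for py in (140,165,185,210,250,285):
    v=int(py/2.7+170)
    for px in (100,120,140,153,165,180,200,230):
        u=int(px/3+230); print((px,py),W[v,u],d['img'][v,u],end=' | ')
    print()
print(d['origin'],d['attitude'],d['cx'],d['cy'],d['vertical_fov'])
E
```

```text
(100, 140) [ -4.6 125.1  -0.7] [155  86  96] | (120, 140) [ 13.3 118.1  50.9] [13 15 14] | (140, 140) [ 13.4 114.6  51.3] [15 16 15] | (153, 140) [ 13.6 111.7  51.9] [18 17 16] | (165, 140) [ 13.2 109.4  50.7] [15 13 15] | (180, 140) [ -5.  104.9  -1.8] [154  84  96] | (200, 140) [ -4.8 100.4  -1.1] [107  57  66] | (230, 140) [-0.9 93.8 10.2] [151 144 137] | 
(100, 165) [-12.9 125.3  -1.3] [152  83  96] | (120, 165) [  9.5 118.   57.4] [23 23 21] | (140, 165) [  9.6 114.6  57.6] [21 21 22] | (153, 165) [  9.6 111.7  57.6] [22 21 21] | (165, 165) [  9.3 109.5  56.8] [20 21 21] | (180, 165) [  6.3 106.4  48.9] [104  99  96] | (200, 165) [  6.5 102.9  49.6] [104 101  99] | (230, 165) [ 6.6 96.9 49.8] [110 108 103] | 
(100, 185) [-18.5 125.4  -1. ] [148  80  90] | (120, 185) [ 10.5 117.6  70.2] [68 34 28] | (140, 185) [ 10.2 114.4  69.5] [63 31 24] | (153, 185) [  6.1 111.7  59.4] [26 26 26] | (165, 185) [ 10.4 109.6  70. ] [53 29 24] | (180, 185) [  9.9 107.   68.8] [66 32 24] | (200, 185) [ 10.7 103.9  70.8] [81 53 47] | (230, 185) [ 3.5 97.1 53.2] [144 141 137] | 
(100, 210) [ 10.4 12
[... 433 characters left out ...]
  9.9 114.1  97.6] [66 32 24] | (153, 250) [  8.  111.8  93.6] [92 53 57] | (165, 250) [ 10.2 110.   98.1] [62 31 25] | (180, 250) [ 10.4 107.8  98.6] [67 33 24] | (200, 250) [  9.9 105.1  97.5] [67 31 25] | (230, 250) [-39.4  91.9  -1.6] [153  83  96] | 
(100, 285) [ 10.  119.3 110. ] [66 32 26] | (120, 285) [ 10.4 116.4 110.7] [66 32 23] | (140, 285) [ 10.  113.9 110.1] [65 32 25] | (153, 285) [  2.  111.8  95.4] [91 53 58] | (165, 285) [ 10.  110.2 110. ] [60 29 23] | (180, 285) [ 10.5 108.1 110.9] [65 30 23] | (200, 285) [ 10.8 105.7 111.5] [66 30 25] | (230, 285) [ 10.4 101.5 110.8] [67 33 25] | 
[548.9 -51.9 229.2] [ 2.5 -1.5 -0.2] 280.71603428871896 204.1120512893097 65.70646984690485
```

The tips' lowest visible point is at z≈68 while the reported TCP is at z=43, so the fingers are passing over the knob (top at 62). I back out and measure where the tips really are.

play_rows:
  increments: "0 -0.004 0.009 0 0; 0 -0.004 0.009 0 0; 0 -0.005 0.009 0 0; 0 -0.004 0.009 0 0; 0 -0.005 0.009 0 0; 0 0 0 0 0; 0 0 0 0 0"

```text
t: 5.25
ee_pos: [458.3, -39.1, 43.4]
orientation: [3.062, 0.702, 0.0]
ft_force: [0.1, 0.2, 0.4]
width: 0.4
```

```bash
python3 - <<'E'
from h import *
np.set_printoptions(suppress=True,precision=1)
d=cap('wrist'); W=st(fworld(d)); o=ctrl.get_obs(); print(o['ee_pos'],st(o['ee_pos'][None]),o['width'])
for v in range(226,262,2):
    print(v,[(W[v,u].round(0).astype(int).tolist(),d['img'][v,u].tolist()) for u in (272,276,280,284,290)])
cv2.imwrite('pics/w4.png',cv2.resize(d['img'][170:390,200:430,::-1],None,fx=3,fy=2.7,interpolation=cv2.INTER_CUBIC))
E
```

```text
[458.5 -39.4  43.4] [[ -0.8 162.6  43.4]] 0.6959144471119466
226 [([-9, 169, -1], [154, 85, 98]), ([-9, 166, 0], [156, 88, 98]), ([-9, 163, -1], [157, 88, 99]), ([-8, 160, 0], [159, 88, 100]), ([-9, 155, -1], [157, 87, 98])]
228 [([-11, 169, -1], [154, 84, 97]), ([-10, 166, -1], [156, 89, 98]), ([-11, 163, -2], [156, 86, 98]), ([-10, 160, 0], [158, 87, 98]), ([-11, 155, -2], [157, 87, 98])]
230 [([-12, 169, 0], [155, 87, 98]), ([-12, 166, -1], [156, 88, 97]), ([-12, 163, -1], [156, 85, 97]), ([-12, 160, -1], [156, 85, 97]), ([-12, 155, -1], [155, 87, 97])]
232 [([-14, 169, -1], [156, 88, 97]), ([-13, 166, 0], [157, 89, 98]), ([-13, 163, 0], [158, 86, 98]), ([-14, 160, -2], [156, 87, 98]), ([-13, 155, 0], [155, 87, 98])]
234 [([-15, 169, 0], [155, 87, 97]), ([-15, 166, 0], [157, 89, 98]), ([-15, 163, 0], [159, 89, 101]), ([-15, 160, -1], [155, 85, 96]), ([-15, 155, -1], [155, 86, 98])]
236 [([-17, 169, -1], [132, 68, 78]), ([-17, 166, -1], [157, 88, 98]), ([-17, 163, 0], [159, 90, 100]), ([-17, 160, 0], [156, 85, 98]), ([-17, 155, -1], [132, 70, 78])]
238 [([10, 167, 69], [67, 33, 24]
[... 1168 characters left out ...]
 47, 53]), ([7, 161, 81], [50, 27, 23]), ([10, 158, 87], [68, 34, 25])]
254 [([10, 167, 90], [67, 33, 24]), ([10, 165, 89], [67, 32, 25]), ([8, 163, 86], [83, 48, 53]), ([7, 161, 82], [38, 25, 22]), ([10, 158, 89], [67, 33, 27])]
256 [([9, 167, 91], [68, 34, 26]), ([9, 165, 90], [66, 32, 28]), ([8, 163, 88], [85, 49, 53]), ([6, 161, 82], [38, 24, 20]), ([10, 158, 91], [68, 33, 26])]
258 [([10, 166, 94], [67, 33, 26]), ([8, 165, 90], [66, 31, 23]), ([9, 163, 91], [85, 50, 54]), ([8, 161, 91], [39, 25, 23]), ([10, 158, 95], [68, 32, 26])]
260 [([10, 166, 96], [68, 33, 26]), ([10, 165, 96], [68, 32, 24]), ([9, 163, 93], [86, 48, 55]), ([9, 161, 93], [39, 23, 21]), ([10, 158, 96], [67, 34, 27])]
```

View pics/w4.png

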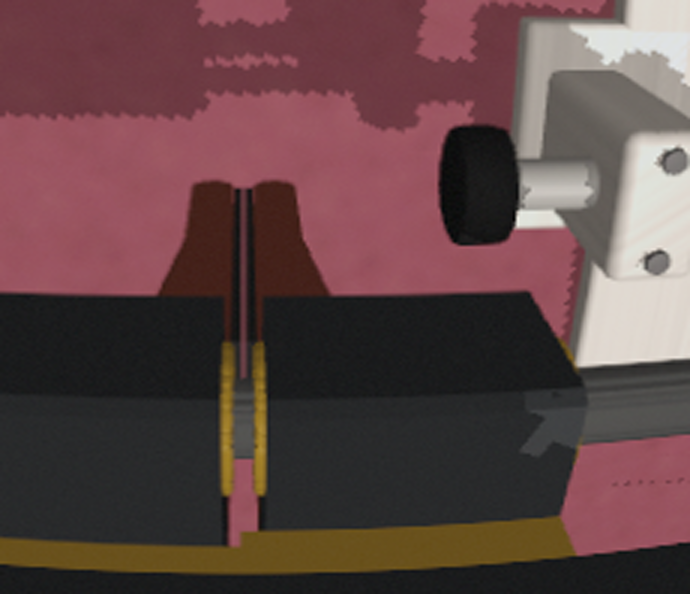

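The tips end at row 237 of the wrist picture, (242,182) in the crop, at z≈68, about 24 mm above the reported TCP. The knob sits untouched at (478,185). I'll treat the real tip as TCP + 24 mm, check the body clearance and lower.

```bash
python3 - <<'E'
from h import *
np.set_printoptions(suppress=True,precision=1)
d=np.load('pics/wrist.npz'); W=st(fworld(d))
for py in (290,300,320,390,400,450,530,560,580):
    print(py,[W[int(py/2.7+170),int(px/3+200)] for px in (60,350,500)])
E
```

```text
290 [array([-53.6, 211.8,  -1.4]), array([-52.7, 134. ,  -0.6]), array([-53.9,  92.3,  -0.4])]
300 [array([ 32. , 178.7, 154.3]), array([ 31.3, 153. , 152.8]), array([ 31.9, 139.6, 154.7])]
320 [array([ 31.3, 178.3, 156.8]), array([ 31.6, 153.4, 156.9]), array([ 32.1, 140.6, 158.6])]
390 [array([ 31.4, 176.4, 168.6]), array([ 31.2, 154.5, 168. ]), array([ 32.1, 143.3, 170.2])]
400 [array([ 31.5, 176.1, 170.3]), array([ 31.5, 154.7, 170.1]), array([ 31.7, 143.5, 171.2])]
450 [array([ 26.2, 176.6, 170.4]), array([ 27.5, 154.6, 171.6]), array([ 26.9, 143. , 171.8])]
530 [array([ 16.2, 177.6, 170.4]), array([ 17.3, 154. , 171.1]), array([ 17.1, 141.6, 172. ])]
560 [array([ 18.2, 176.5, 176.2]), array([ 18.1, 154.4, 175.7]), array([ 17.8, 142.7, 176.4])]
580 [array([ 22.8, 175.1, 182.6]), array([ 22.3, 155.2, 181.8]), array([ 22.5, 144.8, 182.9])]
```

play_rows:
  increments: "0 0 0 -0.006 0; 0 0 0 -0.008 0; 0 0 0 -0.006 0; 0 0 0 -0.002 0; 0 0 0 0 0"

```text
t: 5.8
ee_pos: [457.8, -39.5, 20.6]
orientation: [-3.062, -0.701, 0.002]
ft_force: [0.4, 0.4, -0.8]
width: 0.4
```

play_rows:
  increments: "0 0.0026 -0.0054 0 0; 0 0.0026 -0.0054 0 0; 0 0.0026 -0.0054 0 0; 0 0.0026 -0.0054 0 0; 0 0.0013 -0.0027 0 0; 0 0.0013 -0.0027 0 0; 0 0.0013 -0.0027 0 0; 0 0.0013 -0.0027 0 0"

```text
t: 6.6
ee_pos: [473.6, -71.7, 21.3]
orientation: [-3.062, -0.701, 0.001]
ft_force: [-1.6, 3.3, 0.9]
width: 0.5
```

play_rows:
  increments: "0 0.0013 -0.0027 0 0; 0 0.0013 -0.0027 0 0; 0 0.0013 -0.0027 0 0; 0 0.0013 -0.0027 0 0"

```text
t: 7.0
ee_pos: [479.1, -82.8, 21.3]
orientation: [-3.062, -0.701, 0.0]
ft_force: [-0.3, 3.0, 2.0]
width: 0.4
```

play_rows:
  increments: "0 0.0009 -0.0018 0 0; 0 0.0009 -0.0018 0 0; 0 0.0009 -0.0018 0 0"

```text
t: 7.3
ee_pos: [480.2, -85.8, 21.2]
orientation: [-3.059, -0.697, 0.004]
ft_force: [-2.6, 29.5, 13.9]
width: 0.6
```

play_rows:
  increments: "0 0.0006 -0.0014 0 0; 0 0 0 0 0"

```text
t: 7.5
ee_pos: [480.1, -85.8, 21.2]
orientation: [-3.057, -0.697, 0.005]
ft_force: [-3.2, 29.6, 10.7]
width: 0.5
```

play_rows:
  increments: "0 0.0006 -0.0014 0 0; 0 0 0 0 0"

```text
t: 7.7
ee_pos: [480.1, -85.9, 21.2]
orientation: [-3.056, -0.696, 0.007]
ft_force: [-4.3, 37.6, 14.7]
width: 0.8
```

play_rows:
  increments: "0 -0.0022 0.0045 0 0; 0 -0.0044 0.009 0 0; 0 -0.0044 0.009 0 0; 0 -0.0044 0.009 0 0; 0 -0.0044 0.009 0 0; 0 -0.0044 0.009 0 0; 0 -0.0022 0.0045 0 0; 0 0 0 0 0"

```text
t: 8.5
ee_pos: [456.1, -36.2, 21.3]
orientation: [-3.062, -0.702, 0.001]
ft_force: [-0.1, 0.3, -0.0]
width: 0.2
```

```bash
python3 - <<'E'
from h import *
d=cap('wrist'); cv2.imwrite('pics/w5.png',cv2.resize(d['img'][150:390,200:560,::-1],None,fx=2,fy=2,interpolation=cv2.INTER_CUBIC))
o=ctrl.get_obs(); print(o['ee_pos'],st(o['ee_pos'][None]),o['ft_force'])
W=st(fworld(d)); im=d['img'].astype(int)
m=(im.max(-1)<60)&(abs(W[...,0])<16)&(W[...,1]>80)&(W[...,1]<130)&(W[...,2]>30)&(W[...,2]<65)
print(m.sum(),np.percentile(W[m],[2,50,98],axis=0).round(1))
E
```

```text
[456.52613245 -36.55850705  21.30575485] [[ -1.36945555 165.98290221  21.30575485]] [ 0.39215401 -1.29937827  0.68653099]
1349 [[ -9.4  91.3  40.5]
 [  4.4  99.7  56.4]
 [ 14.4 102.3  61.6]]
```

View pics/w5.png

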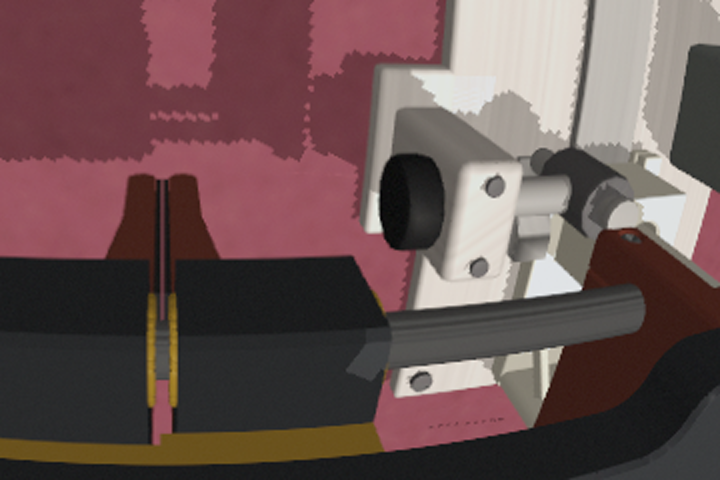

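The knob at (412,200) is now seated against the guide block, with its face at y≈102. The stop bar is fully in. Next I go to the front of the carriage.

play_rows:
  increments: "0 0 0 0.015 0; 0 0 0 0.025 0; 0 0 0 0.02 0; 0 -0.004 -0.015 0 0; 0 -0.0075 -0.03 0 0; 0 -0.0075 -0.03 0 0; 0 -0.0075 -0.03 0 0; 0 -0.0075 -0.03 0 0; 0 -0.0075 -0.03 0 0; 0 -0.0075 -0.03 0 0; 0 -0.003 -0.015 0 0; 0 0 0 0 0; 0 0 0 -0.015 0; 0 0 0 -0.025 0; 0 0 0 -0.013 0; 0 0 0 -0.005 0; 0 0 0 0 0; 0 0 0 0 0"

```text
t: 10.35
ee_pos: [405.0, -246.8, 23.7]
orientation: [3.062, 0.701, 0.001]
ft_force: [0.1, 0.1, 0.2]
width: 0.4
```

```bash
python3 - <<'E'
from h import *
d=cap('wrist'); cv2.imwrite('pics/w6.png',cv2.resize(d['img'][100:390,130:430,::-1],None,fx=2,fy=2,interpolation=cv2.INTER_CUBIC))
o=ctrl.get_obs(); print(o['ee_pos'],st(o['ee_pos'][None]),o['ft_force'])
E
```

```text
[ 405.06350912 -246.96989094   23.88976616] [[-139.27979929   -1.05628229   23.88976616]] [0.82399742 0.42684882 0.24685491]
```

View pics/w6.png

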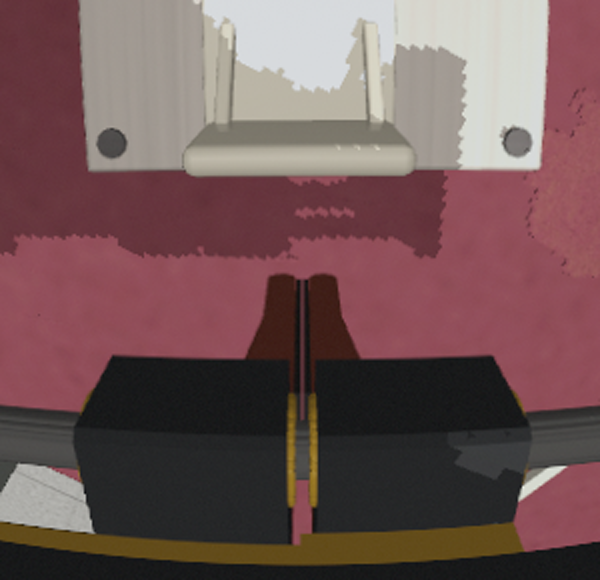

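The shut tips at (302,280) are centred on the push plate at (300,160), with clear space between. I start the push.

play_rows:
  increments: "0 0.0054 0.0026 0 0; 0 0.0054 0.0026 0 0; 0 0.0054 0.0026 0 0; 0 0.0054 0.0026 0 0; 0 0.0018 0.0009 0 0; 0 0.0018 0.0009 0 0; 0 0.0018 0.0009 0 0; 0 0.0018 0.0009 0 0; 0 0.0027 0.0013 0 0; 0 0.0027 0.0013 0 0; 0 0.0036 0.0018 0 0; 0 0.0036 0.0018 0 0; 0 0.0036 0.0018 0 0; 0 0.0036 0.0018 0 0"

```text
t: 11.8
ee_pos: [452.1, -223.4, 23.2]
orientation: [-3.062, -0.701, 0.003]
ft_force: [-5.6, -5.4, 2.1]
width: 0.6
```

play_rows:
  increments: "0 0.0036 0.0017 0 0; 0 0.0036 0.0017 0 0; 0 0.0036 0.0017 0 0; 0 0.0036 0.0017 0 0; 0 0.0036 0.0017 0 0; 0 0.0036 0.0017 0 0; 0 0.0036 0.0017 0 0; 0 0.0036 0.0017 0 0"

```text
t: 12.6
ee_pos: [480.5, -209.5, 23.2]
orientation: [-3.061, -0.701, 0.004]
ft_force: [-6.6, -4.1, 4.9]
width: 0.3
```

play_rows:
  increments: "0 0.0027 0.0013 0 0; 0 0.0027 0.0013 0 0; 0 0.0027 0.0013 0 0; 0 0.0027 0.0013 0 0"

```text
t: 13.0
ee_pos: [491.1, -204.3, 23.2]
orientation: [-3.061, -0.701, 0.005]
ft_force: [-6.6, -3.3, 6.0]
width: 0.5
```

play_rows:
  increments: "0 0.0014 0.0007 0 0; 0 0.0014 0.0007 0 0; 0 0 0 0 0"

```text
t: 13.3
ee_pos: [494.0, -202.9, 23.2]
orientation: [-3.061, -0.701, 0.004]
ft_force: [-6.6, -3.8, 5.7]
width: 0.5
```

play_rows:
  increments: "0 0.0014 0.0007 0 0; 0 0 0 0 0"

```text
t: 13.5
ee_pos: [494.2, -202.7, 23.2]
orientation: [-3.061, -0.702, 0.007]
ft_force: [-10.8, -8.0, 7.4]
width: 0.7
```

play_rows:
  increments: "0 0.0014 0.0007 0 0; 0 0.0009 0.0004 0 0; 0 0 0 0 0"

```text
t: 13.8
ee_pos: [494.3, -202.6, 23.2]
orientation: [-3.061, -0.703, 0.014]
ft_force: [-20.8, -17.0, 14.2]
width: 0.6
```

The motion has stalled at x≈-39.8 with about 27 N, so the carriage is home. I let it back slowly.

play_rows:
  increments: "0 -0.0027 -0.0013 0 0; 0 -0.0036 -0.0017 0 0; 0 -0.0036 -0.0017 0 0; 0 -0.0036 -0.0017 0 0; 0 -0.0036 -0.0017 0 0; 0 -0.0036 -0.0017 0 0; 0 -0.0036 -0.0017 0 0; 0 -0.0027 -0.0013 0 0; 0 -0.0018 -0.0009 0 0; 0 -0.0018 -0.0009 0 0; 0 -0.0018 -0.0009 0 0; 0 -0.0018 -0.0009 0 0; 0 -0.0018 -0.0009 0 0"

```text
t: 15.1
ee_pos: [463.4, -218.4, 23.3]
orientation: [3.062, 0.701, 0.001]
ft_force: [-0.3, 0.5, -0.5]
width: 0.7
```

play_rows:
  increments: "0 -0.0036 -0.0017 0 0; 0 -0.0072 -0.0035 0 0; 0 -0.009 -0.0044 0 0; 0 -0.0135 -0.0065 0 0; 0 -0.018 -0.0087 0 0; 0 -0.018 -0.0087 0 0; 0 -0.009 -0.0044 0 0; 0 0 0 0 0"

```text
t: 15.9
ee_pos: [383.4, -256.6, 23.3]
orientation: [-3.063, -0.698, 0.001]
ft_force: [0.8, -0.9, -0.4]
width: 0.7
```

```bash
python3 - <<'E'
from h import *
d=cap('wrist'); cv2.imwrite('pics/w7.png',cv2.resize(d['img'][0:330,100:480,::-1],None,fx=1.7,fy=1.7,interpolation=cv2.INTER_CUBIC))
o=ctrl.get_obs(); print(o['ee_pos'],st(o['ee_pos'][None]),o['ft_force'])
W=st(fworld(d)); im=d['img'].astype(int)
m=(abs(W[...,1])<20)&(W[...,2]>50)&(W[...,2]<70)&(W[...,0]>-105)&(W[...,0]<-15)&(im.min(-1)>90)
print(m.sum(),np.percentile(W[m],[2,50,98],axis=0).round(1))
E
```

```text
[ 384.44491072 -256.65014553   23.37313613] [[-162.05625832   -0.79774196   23.37313613]] [ 0.4366077  -0.12565306  0.69736037]
1723 [[-59.6 -19.2  51.1]
 [-56.6   0.1  60.7]
 [-51.8  19.2  62.5]]
```

View pics/w7.png

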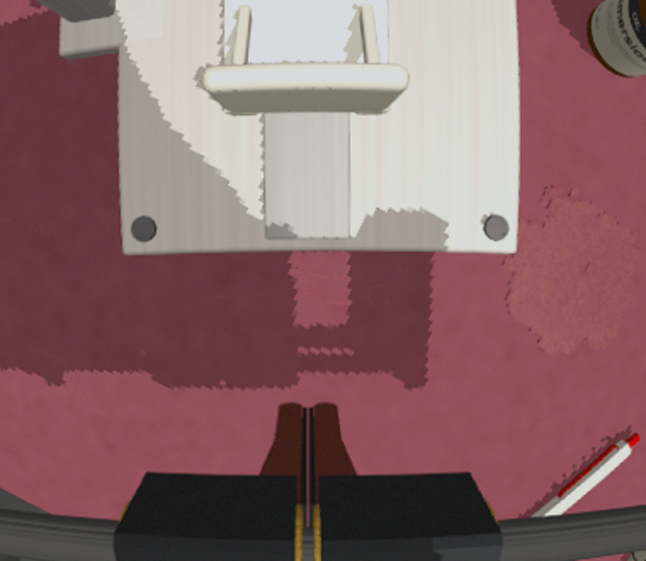

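The plate front is at x≈-60, which means the carriage is caught at 0.040. I move up and away to the right, then check the tube and the bar.

play_rows:
  increments: "0 0 0 0.02 0; 0 0 0 0.04 0; 0 0 0 0.04 0; 0 0 0 0.03 0; 0 -0.005 -0.015 0 0; 0 -0.01 -0.03 0 0; 0 -0.01 -0.03 0 0; 0 -0.01 -0.03 0 0; 0 -0.01 -0.03 0 0; 0 -0.01 -0.03 0 0; 0 -0.01 -0.03 0 0; 0 -0.01 -0.03 0 0; 0 -0.01 -0.03 0 0; 0 -0.01 -0.03 0 0; 0 -0.005 -0.015 0 0; 0 0 0 0 0; 0 0 0 0 0"

```text
t: 17.65
ee_pos: [285.3, -555.1, 152.9]
orientation: [-3.061, -0.701, -0.0]
ft_force: [-0.7, 0.4, 0.7]
width: 0.4
```

```bash
python3 - <<'E'
from h import *
a=cap('scene')['img'][140:235,265:385,::-1]; b=cap('top')['img'][172:247,285:365,::-1]
o=ctrl.get_obs(); print(o['t'],o['ee_pos'],o['ft_force'])
r=lambda i:cv2.resize(i,(int(i.shape[1]*400/i.shape[0]) if 0 else 400,int(i.shape[0]*400/i.shape[1])),interpolation=cv2.INTER_CUBIC)
a,b=r(a),r(b); h=max(len(a),len(b)); p=lambda i:cv2.copyMakeBorder(i,0,h-len(i),0,0,cv2.BORDER_CONSTANT)
cv2.imwrite('pics/f.png',np.hstack([p(a),p(b)]))
E
```

```text
17.75 [ 285.48768781 -554.74077233  153.11596786] [-0.02566364 -0.79594114  0.88963049]
```

View pics/f.png

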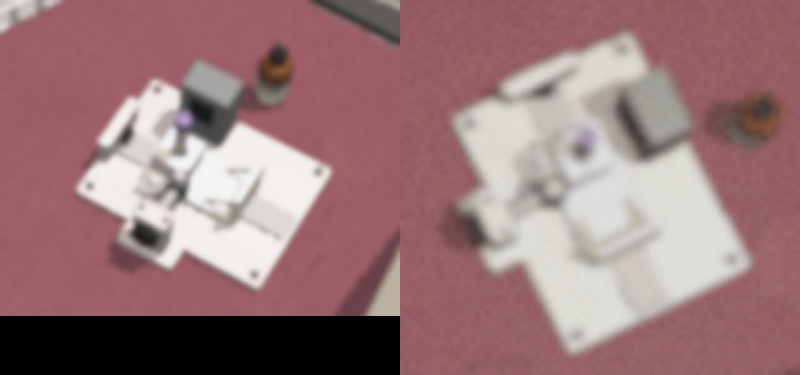

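The final views show the tube upright at (183,125) and (583,140), in front of the reader window. The knob is in at (150,230), the carriage is parked mid-travel, and the bottle has not moved. I hand in.

```bash
python3 -c "
from workcell import ctrl
print(ctrl.close_job())"
```

```text
the job is handed in; nothing more can be done
None
```

The job is done and handed in at about 17.8 s. The stop knob is fully in, and the tube stands upright in its well in front of the reader window.

- **Stop bar:** I pushed the knob until it stopped hard against the guide block at about 38 N. Its face then measured y ≈ 102 mm, which is fully in.
- **Carriage:** I pushed it by the upright plate to the end stop. The fingertips stalled at the expected home position with about 27 N, then I let it back slowly. The plate front then measured x ≈ -60 mm, which matches the middle position of 0.040.
- **Clear finish:** The arm ended raised and off to the right, with under about 1.5 N on the wrist. The bottle had not moved. The slide box and notebook were outside the final close-up views, but the arm never went near the box and passed the notebook only at a raised height.

**Failed first try:** My first push at the knob missed. The camera showed the real fingertips about 24 mm above the reported TCP height, so they passed over the knob without measurable force and moved nothing. I backed out, lowered to allow for that, and repeated the push.

I viewed 11 pictures, one over the budget of 10.

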